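Put the battery packs on charge in the garage dock

TASK

Put every battery pack that stands on the bench on charge: for each one swing the dust cover of a dock well fully aside, set the pack in and turn it until it drops fully home, leaving the cover shut over any well you do not use. When all packs are in, and not before, press the hinged cover of the switch box down until its catch holds it shut. Leave the can, the jar and the wrench where they are.

Things in the scene. Friction and masses are not known exactly. Their poses are not given: they have to be found in the camera images.
- dock: Charging dock fixed on the bench: a grey block, 140 mm (x) by 360 mm (y), top face 40 mm above the bench. Origin: centre of its underside. x points away from its front, z up. It has three round wells in a row along y, each under its own dust cover. Turned up to 0.15 rad.
- well0 (a point): Centre of the mouth of a well, on the dock's top face (axes as the dock's; wells at dock x = -25 mm, y = -130 mm). The well is a round bore 65 mm wide and 17 mm deep; its floor has a keyed slot 50 mm (dock x) by 40 mm (dock y) and 18 mm deeper. A pack drops in at first until its tang stands on the floor, its origin 17 mm below this point, and when turned into line (within about 4 degrees, either way round) drops 10 mm more and is home, its origin 27 mm below this point.
- cover0 (a joint): Swing of the dust cover of well0 about its upright pin (rad): 0 = over the well, growing clockwise seen from above, the free end moving first towards the dock's +y and then towards +x; stop at 1.9. Beyond 1.5 the well is wholly clear. It stays where it is left; light friction, about 1 N at the tab. Starts at 0 to 0.1. A 4 mm aluminium disc 72 mm wide, centred 54 mm from the pin, its underside 1.5 mm above the dock.
- tab0 (a point): Top centre of the black upright push tab on the free end of cover0: a round post 12 mm thick, 24 mm tall, 76 mm from the pin; its top is 69.5 mm above the bench.
- pin0 (a point): The pin of cover0, 45.5 mm above the bench and 54 mm from the well towards the dock's +x. At joint value q the tab lies 76 mm from the pin in the direction (-cos q, +sin q) of the dock's x, y.
- well1 (a point): Centre of the mouth of a well, on the dock's top face (axes as the dock's; wells at dock x = -25 mm, y = -20 mm). The well is a round bore 65 mm wide and 17 mm deep; its floor has a keyed slot 50 mm (dock x) by 40 mm (dock y) and 18 mm deeper. A pack drops in at first until its tang stands on the floor, its origin 17 mm below this point, and when turned into line (within about 4 degrees, either way round) drops 10 mm more and is home, its origin 27 mm below this point.
- cover1 (a joint): Swing of the dust cover of well1 about its upright pin (rad): 0 = over the well, growing clockwise seen from above, the free end moving first towards the dock's +y and then towards +x; stop at 1.9. Beyond 1.5 the well is wholly clear. It stays where it is left; light friction, about 1 N at the tab. Starts at 0 to 0.1. A 4 mm aluminium disc 72 mm wide, centred 54 mm from the pin, its underside 1.5 mm above the dock.
- tab1 (a point): Top centre of the black upright push tab on the free end of cover1: a round post 12 mm thick, 24 mm tall, 76 mm from the pin; its top is 69.5 mm above the bench.
- pin1 (a point): The pin of cover1, 45.5 mm above the bench and 54 mm from the well towards the dock's +x. At joint value q the tab lies 76 mm from the pin in the direction (-cos q, +sin q) of the dock's x, y.
- well2 (a point): Centre of the mouth of a well, on the dock's top face (axes as the dock's; wells at dock x = -25 mm, y = +90 mm). The well is a round bore 65 mm wide and 17 mm deep; its floor has a keyed slot 50 mm (dock x) by 40 mm (dock y) and 18 mm deeper. A pack drops in at first until its tang stands on the floor, its origin 17 mm below this point, and when turned into line (within about 4 degrees, either way round) drops 10 mm more and is home, its origin 27 mm below this point.
- cover2 (a joint): Swing of the dust cover of well2 about its upright pin (rad): 0 = over the well, growing clockwise seen from above, the free end moving first towards the dock's +y and then towards +x; stop at 1.9. Beyond 1.5 the well is wholly clear. It stays where it is left; light friction, about 1 N at the tab. Starts at 0 to 0.1. A 4 mm aluminium disc 72 mm wide, centred 54 mm from the pin, its underside 1.5 mm above the dock.
- tab2 (a point): Top centre of the black upright push tab on the free end of cover2: a round post 12 mm thick, 24 mm tall, 76 mm from the pin; its top is 69.5 mm above the bench.
- pin2 (a point): The pin of cover2, 45.5 mm above the bench and 54 mm from the well towards the dock's +x. At joint value q the tab lies 76 mm from the pin in the direction (-cos q, +sin q) of the dock's x, y.
- pack0: A rechargeable battery pack standing upright on the bench (may be absent: there are two or three), 220 g give or take. Origin: centre of its underside, z up. From below: brass keyed tang 46 mm (x) by 36 mm (y), 10 mm tall; squat black round body 63 mm across from 10 to 28 mm, its lower rim bevelled; grey flat-sided grip 40 mm (x) by 22 mm (y) from 28 to 58 mm, in line with the tang. Any pack fits any well, either way round, when its x lies along the dock's x.
- pack1: A rechargeable battery pack standing upright on the bench (may be absent: there are two or three), 220 g give or take. Origin: centre of its underside, z up. From below: brass keyed tang 46 mm (x) by 36 mm (y), 10 mm tall; squat black round body 63 mm across from 10 to 28 mm, its lower rim bevelled; grey flat-sided grip 40 mm (x) by 22 mm (y) from 28 to 58 mm, in line with the tang. Any pack fits any well, either way round, when its x lies along the dock's x.
- pack2: A rechargeable battery pack standing upright on the bench (may be absent: there are two or three), 220 g give or take. Origin: centre of its underside, z up. From below: brass keyed tang 46 mm (x) by 36 mm (y), 10 mm tall; squat black round body 63 mm across from 10 to 28 mm, its lower rim bevelled; grey flat-sided grip 40 mm (x) by 22 mm (y) from 28 to 58 mm, in line with the tang. Any pack fits any well, either way round, when its x lies along the dock's x.
- swbox: Switch box fixed on the bench, open-topped, 90 mm (x) by 80 mm (y), 40 mm tall. Origin: centre of its underside; x points away from its front. Its hinged cover lies on the rim when shut.
- flap (a joint): Angle of the switch box's cover (rad): 0 = shut and held by the spring catch at the front, growing as it opens upwards; stop at 1.2; starts at 0.5 to 0.9. A light spring holds it open at 0.5 to 0.9; it springs back unless pressed past the catch, which takes about 6 N at the front edge. Below 0.05 it is latched.
- flap_hinge (a point): Middle of the hinge line of the switch box's cover, at the far rim, 40 mm above the bench; axes as the switch box's. At angle q the front edge lies 84 mm from it, towards the box's -x and up by q.
- flap_edge (a point): Middle of the top front edge of the switch box's cover (4 mm thick plate, 84 mm from hinge to edge, 76 mm wide). When shut it is 44 mm above the bench.
- oil_can: White metal can, 60 mm across, 120 mm tall, standing; a bystander. Origin under its centre.
- screw_jar: Glass jar, 64 mm across, 80 mm tall, standing; a bystander. Origin under its centre.
- wrench: Wrench lying on the bench, about 180 mm long; a bystander.

How it is judged:
By the outcome, as a careful person would: the job done as asked, in the order asked, and still so for the second after the job is handed in, with the robot touching nothing.
Of pack0, pack1, pack2 only 2 to 3 are there at a start; the rules pass over those that are not, and their reading is None.
At some moment in a run one of pack0, pack1, pack2 may be knocked a few centimetres aside while the robot is not near it.
It also fails if it takes over 210 s, if anything falls off the work surface, if the arm or the gripper's body presses on something with over 40 N, if the wrist force passes 120 N, or if a joint passes its speed limit or range.

ROBOT

A 6-joint arm with a two-finger parallel gripper is mounted at the origin on the work surface. World frame = base frame: x ahead of the robot, y to its left, z up, the work surface at z = 0. Lengths are in m, angles in degrees, forces in N, time in s.
With the tool pointing down it reaches from about 0.275 to 0.775 m from the base axis. Payload 14.6 kg.
Tool frame: the origin (TCP) lies midway between the tips of the shut fingers; the grasp point (between the pads) lies 19 mm behind it; z points along the fingers, y is the direction in which the jaws open and shut (so a half turn about z gives the same grasp; the last joint's range is limited). The gripper opens to 85 mm and grips with 20 to 120 N. Pads are 22 mm wide; open, the fingers measure 114 mm over their backs; the gripper's body (76 mm by 85 mm) begins 54 mm behind the grasp point. The pads swing forward as they close: fully open they stand 13 mm farther back than shut.
Start: joints at [-77.997, 15.075, -2.767, 72.158, 0, 81.102], TCP at [0.187, -0.49, 0.231] pointing down, gripper open.
Joint ranges: [-151.79, 151.79], [-50.71, 97.33], [-67.44, 78.34], [-121.81, 120.89], [-77.56, 73.72], [-180, 180]. Speed limits (degrees/s): [108.29, 108.29, 147.25, 159.86, 180, 180].

INTERFACE

Orientations are given as [roll, pitch, yaw] about the fixed x, y, z axes, in that order (R = Rz(yaw) Ry(pitch) Rx(roll)).
In Python, from plant import env gives the robot as it stands.
- The arm moves only by the shell command python3 -m pendant 'ROWS' [FORCE]. ROWS is JSON, one flat list of numbers, 7 for each row, row after row: the shift along the tool's x, y, z in mm, then the turn, a rotation vector about the tool's x, y, z in rad, then the closure in counts, from 0 (fully open) to 255 (shut). A call has 1 to 5 rows; each row is the pose to reach, as a shift and turn from the pose commanded when the call began, along the tool's axes at that moment; what a row does not reach only later rows make up. A row lasts 1/10 s, in which the tool goes at most 50 mm and 8.59 degrees, less where a joint would pass 70% of its speed; a pose out of reach is approached as far as the arm can. A call with a gripper value outside its range is refused whole. The fingers move at their own pace and stop on an object; FORCE is the grip in N (left out, the last holds). Time passes only in rows, so rows that repeat a pose let the fingers close. It gives the time, the measured TCP pose, the force and the opening at its end, in the units of the state.
- env.get_obs(): the state, without advancing time (a new reading comes with each control period).
- env.get_image(name): name is "scene" or "top"; returns (picture, depth): 400x640x3 uint8, blue, green, red; 400x640 float32, m along the optical axis (not along the pixel's ray), 0 where there is no reading.
- env.camera_info(name): a dict with "K" (3x3 intrinsics, pixels), "R" (3x3) and "t" (3): a world point X has camera coordinates R X + t. Camera axes: x right, y down, z forward; pixel columns grow to the right and rows downward; lengths in m; the calibration is good to about 2 mm. A picture is of the moment at which its call begins. camera_info takes no time and is no camera call.
- env.job_done(): hands the job in, once; it reports no verdict.
Trained networks look in the newest picture that a camera, given by its name, has taken for a name from the list of things; names that differ only in an ending like _2 or _b are one class to them, and where a whole thing is asked for, a point or a joint stands for the part that bears it (a point fixed in the world has none). Each returns a list of dicts, best first, with "score" (0 to 1); they miss things now and then, are a little off and sometimes report something else, mostly with a low value. They report only what shows in the picture. A call takes as long as a camera call.
- env.boxes_of(camera, label): "position" ([column, row] as shares, 0 to 1, of the picture: columns of its width, rows of its height, amid what is visible of it).
- env.landmark_of(camera, label): "position" ([column, row] as shares, 0 to 1, of the picture: columns of its width, rows of its height: a listed point, or the origin of a listed thing).
The state is a dict: "time": time; "joints": joint angles; "qvel": joint speeds; "joint_torque": joint torques, N m; "position": TCP position; "tool_rot": TCP orientation; "force": force on the tool from outside, world axes, zero at the start; "moment": the same for the moment, N m; "grip_width": finger opening in m.
Only numpy, scipy, OpenCV 4.12 (cv2) and the standard library are available. Lean on these libraries where they do the work, as an engineer would, in place of code of your own. Each camera call takes 0.05 s, during which the arm holds its last target.

## Working session

There is one attempt and no reset: what is moved stays moved. The work goes in short steps, Python scripts to look and compute and a shell command to move; the robot and the scene stay as the last step left them, time stands still between calls to the robot, and variables do not carry over. Pictures are saved under pics/ and viewed, and the job is handed in when it is done.

```bash
ls; mkdir -p pics; python3 - <<'E'
from plant import env
import cv2
print(env.get_obs())
for n in("scene","top"):
    im,d=env.get_image(n); cv2.imwrite(f"pics/{n}0.png",im)
    c=env.camera_info(n); print(n,c)
E
```

```text
pics
{'time': 0.0, 'joints': array([-7.79971463e+01,  1.50988968e+01, -2.80419689e+00,  7.21595151e+01,
        9.12418614e-04,  8.11033525e+01]), 'qvel': array([ 0.02764408, -0.04531318,  0.02466995, -0.00350992,  0.12270221,
       -0.01355732]), 'joint_torque': array([-2.07789388e-03, -6.37621093e+01,  3.84573197e+01,  1.34826178e-02,
       -2.71500403e-04,  5.82288607e-06]), 'position': array([ 0.18723433, -0.49017178,  0.23082176]), 'tool_rot': array([-1.79938286e+02, -1.05840441e-02,  2.08994950e+01]), 'force': array([ 0.01368192, -0.1743054 ,  0.13795252]), 'moment': array([0.05001956, 0.01148842, 0.03126731]), 'grip_width': 0.08526443898785381}
scene {'K': array([[451.41786805,   0.        , 324.92632592],
       [  0.        , 451.41786805, 196.66510215],
       [  0.        ,   0.        ,   1.        ]]), 'R': array([[-0.777399  ,  0.62877546, -0.01709421],
       [ 0.40184166,  0.47555026, -0.78254408],
       [-0.48391536, -0.61521815, -0.62236047]]), 't': array([ 0.45812418, -0.12958356,  1.61848927])}
top {'K': array([[361.41150172,   0.        , 312.03083379],
       [  0.        , 361.41150172, 196.12155969],
       [  0.        ,   0.        ,   1.        ]]), 'R': array([[ 0.00725459, -0.99994085,  0.00810358],
       [-0.98540317, -0.008527  , -0.17002321],
       [ 0.17008225, -0.00675184, -0.98540674]]), 't': array([-0.04917753,  0.55400069,  0.82665538])}
```

View pics/scene0.png

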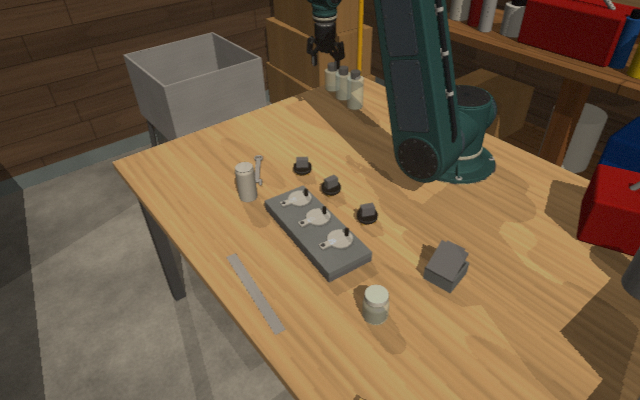

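View pics/top0.png

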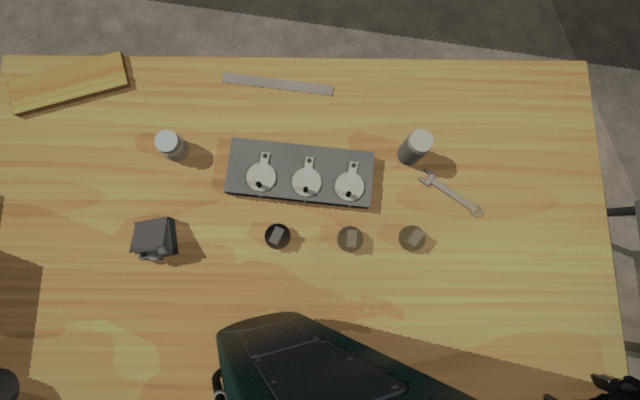

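Three packs show at top (277,236), (350,238) and (412,238). The dock is centred near (301,172) with all three covers shut, and the switch box is at (153,237). Next I measure positions.

```bash
cat > h.py <<'E'
from plant import env
import numpy as np, cv2
def ray(cam,px):
    c=env.camera_info(cam);K,R,t=c["K"],c["R"],c["t"]
    d=R.T@np.linalg.inv(K)@np.array([px[0],px[1],1.]); return -R.T@t,d/np.linalg.norm(d)
def onz(cam,px,z):
    o,d=ray(cam,px); return o+d*(z-o[2])/d[2]
def tri(p1,p2):
    A=np.zeros((3,3));b=np.zeros(3)
    for cam,p in(("scene",p1),("top",p2)):
        o,d=ray(cam,p);M=np.eye(3)-np.outer(d,d);A+=M;b+=M@o
    X=np.linalg.solve(A,b)
    g=[np.linalg.norm(np.cross(X-ray(c,p)[0],ray(c,p)[1])) for c,p in(("scene",p1),("top",p2))]
    return X,max(g)
def proj(cam,X):
    c=env.camera_info(cam);v=c["K"]@(c["R"]@np.asarray(X)+c["t"]);return v[:2]/v[2]
def cloud(cam,d):
    c=env.camera_info(cam);v,u=np.mgrid[0:400,0:640]
    P=np.stack([(u-c["K"][0,2])/c["K"][0,0]*d,(v-c["K"][1,2])/c["K"][1,1]*d,d],-1)
    return (P-c["t"])@c["R"]
def lm(cam,l,n=6,f="landmark_of"):
    return [(np.array(r["position"])*[640,400],r["score"]) for r in getattr(env,f)(cam,l)[:n]]
E
python3 - <<'E'
from h import *
np.set_printoptions(precision=4,suppress=True)
for n in("scene","top"): env.get_image(n)
for l in["pack0","tab0","pin0","well0","dock","flap_edge","flap_hinge","swbox"]:
    for c in("scene","top"):
        print(l,c,[(p.round(1).tolist(),round(s,2)) for p,s in lm(c,l)])
E
```

```text
pack0 scene [([366.2, 219.8], 0.95), ([304.2, 169.8], 0.78), ([317.2, 220.4], 0.67), ([328.6, 192.0], 0.58)]
pack0 top [([410.3, 238.5], 0.97), ([351.1, 238.5], 0.68), ([281.7, 234.6], 0.59)]
tab0 scene [([324.2, 208.5], 0.81), ([344.0, 225.3], 0.59), ([304.1, 186.3], 0.54), ([445.5, 276.3], 0.21)]
tab0 top [([259.4, 186.5], 0.73), ([352.0, 191.5], 0.62), ([306.8, 188.8], 0.55)]
pin0 scene [([301.8, 225.6], 0.75), ([322.9, 245.7], 0.63), ([284.9, 200.6], 0.62)]
pin0 top [([263.0, 155.8], 0.95), ([354.3, 166.1], 0.67), ([309.1, 159.7], 0.65), ([408.1, 156.9], 0.47)]
well0 scene [([315.2, 221.2], 0.95), ([298.3, 196.6], 0.87), ([336.8, 239.9], 0.56)]
well0 top [([305.3, 178.5], 0.8), ([350.8, 186.1], 0.77), ([260.3, 178.5], 0.72)]
dock scene [([312.1, 232.2], 0.64)]
dock top [([311.3, 161.8], 0.54), ([154.9, 223.8], 0.31)]
flap_edge scene [([454.9, 242.6], 0.9), ([339.7, 238.7], 0.21)]
flap_edge top [([144.9, 246.3], 0.74)]
flap_hinge scene [([437.9, 276.4], 0.93), ([299.6, 198.3], 0.49)]
flap_hinge top [([152.7, 222.2], 0.71)]
swbox scene [([443.7, 275.0], 0.89)]
swbox top []
```

```bash
python3 - <<'E'
from h import *
im,d=env.get_image("top"); P=cloud("top",d); np.save("/tmp/Pt.npy",P)
a=cv2.resize(im[110:270,200:440],None,fx=3.3,fy=3.3,interpolation=cv2.INTER_CUBIC);cv2.imwrite("pics/topz.png",a)
im2,d2=env.get_image("scene");cv2.imwrite("pics/scz.png",cv2.resize(im2[140:290,220:480],None,fx=3,fy=3,interpolation=cv2.INTER_CUBIC))
# noise and heights
Z=P[...,2]; print("bench z",np.nanmedian(Z[280:300,450:500]),"noise",Z[280:300,450:500].std())
for n,u,v in[("pk",277,234),("pk",350,238),("pk",412,237),("dock",240,190),("dock",285,160)]: print(n,P[v-1:v+2,u-1:u+2].reshape(-1,3).mean(0).round(4))
E
```

```text
bench z -0.0010352408587416986 noise 0.049807270288740914
pk [0.4617 0.0368 0.0581]
pk [ 0.4537 -0.1346  0.0572]
pk [ 0.4573 -0.2808  0.0562]
dock [0.5693 0.1312 0.0403]
dock [0.6461 0.0229 0.04  ]
```

View pics/topz.png

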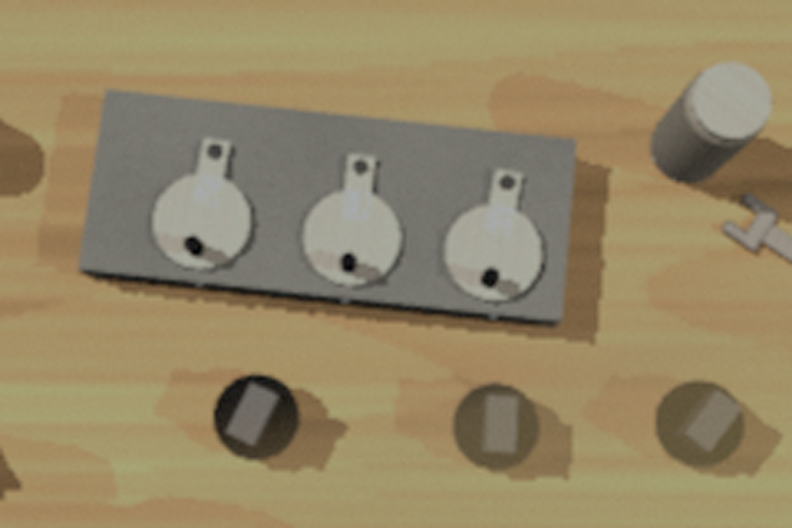

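View pics/scz.png

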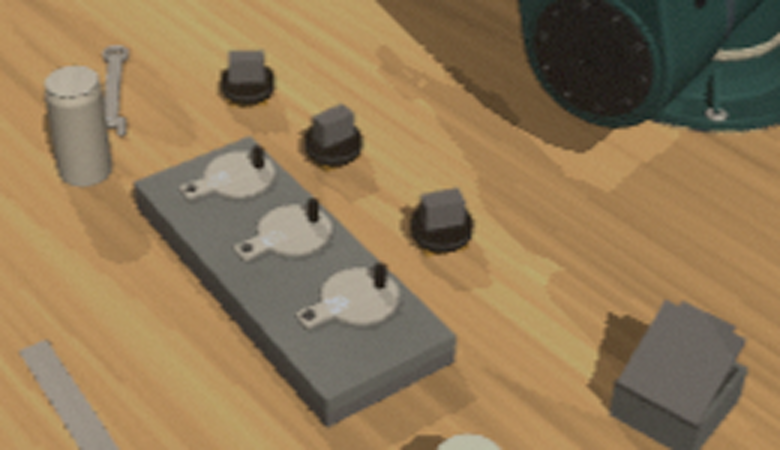

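```bash
cat >> h.py <<'E'
def comps(P,zlo,zhi,box=(0.2,0.9,-0.6,0.6),minpx=8):
    m=((P[...,2]>zlo)&(P[...,2]<zhi)&(P[...,0]>box[0])&(P[...,0]<box[1])&(P[...,1]>box[2])&(P[...,1]<box[3])).astype(np.uint8)
    n,L,S,C=cv2.connectedComponentsWithStats(m)
    out=[]
    for i in range(1,n):
        if S[i,4]<minpx: continue
        q=P[L==i]; r=cv2.minAreaRect((q[:,:2]*1000).astype(np.float32))
        out.append((int(S[i,4]),q.mean(0).round(4),np.round(r[0],1),np.round(r[1],1),round(r[2],1)))
    return out
E
python3 - <<'E'
from h import *
np.set_printoptions(suppress=True)
for cam in("top","scene"):
    im,d=env.get_image(cam);P=cloud(cam,d)
    for nm,a,b in(("dock",.037,.0425),("disc",.0435,.05),("grip",.053,.0605),("tab",.063,.0725)):
        print(cam,nm)
        for o in comps(P,a,b,(0.35,0.75,-.4,.45)): print("  ",*o)
E
```

```text
top dock
   5384 [ 0.6233 -0.0087  0.0395] [617.5 -14.5] [360.4 141. ] 84.3
   22 [0.6701 0.2779 0.0395] [669.  279.3] [10.2 44. ] 65.4
   166 [0.4362 0.3107 0.0395] [451.3 331.1] [90.5 80.7] 10.4
top disc
   42 [0.6681 0.2825 0.0473] [669.5 283.1] [16.9 54.3] 63.4
   575 [0.608  0.0794 0.0455] [615.5  80.7] [99.  68.8] 1.2
   18 [ 0.6533 -0.2768  0.0471] [ 653.9 -277.1] [36.7  6.5] 49.2
   608 [ 0.5974 -0.0328  0.0454] [600.  -37.7] [70.6 94.1] 58.1
   583 [ 0.5874 -0.1373  0.0453] [ 590.5 -133.8] [93.4 70.9] 15.0
   122 [0.4884 0.3374 0.0468] [487.3 337.5] [14.9 78.1] 9.7
   39 [0.4028 0.3218 0.0465] [402.5 321.8] [ 7.9 27.9] 12.0
top grip
   71 [0.6687 0.2892 0.056 ] [671.6 293. ] [36.1 59. ] 52.9
   31 [ 0.6569 -0.2763  0.0569] [ 658.7 -277.5] [51.8 15.1] 42.5
   155 [0.4734 0.3327 0.0569] [472.4 335.5] [17.4 75.9] 8.8
   161 [0.4584 0.0384 0.0574] [458.7  38.4] [22.3 39.5] 66.0
   164 [ 0.4567 -0.2904  0.0571] [ 456.3 -290.5] [22.6 40.6] 52.1
   162 [ 0.4528 -0.1388  0.0572] [ 453.1 -138.9] [21.8 40. ] 85.8
top tab
   31 [0.6655 0.2868 0.0687] [667.9 288.4] [14.4 49. ] 53.6
   3
[... 2008 characters left out ...]
28.3 59.8] 76.8
   8 [ 0.561  -0.1286  0.0573] [ 560.1 -128. ] [ 5.4 12.5] 89.1
   70 [0.4593 0.0402 0.0583] [459.1  39.2] [27.2 42.5] 71.0
   9 [0.5831 0.0851 0.0567] [583.6  84.9] [3.7 8.5] 45.3
   156 [0.4769 0.3377 0.0568] [477.2 336.2] [24.  75.3] 10.1
   95 [0.696  0.317  0.0568] [689.8 314.7] [36.4 59.2] 47.4
scene tab
   41 [ 0.6864 -0.2758  0.0674] [ 686.8 -278.6] [22.9 57.1] 52.3
   12 [ 0.5597 -0.13    0.0686] [ 559.3 -129.8] [12.1  9.4] 3.6
   15 [ 0.5706 -0.0283  0.0694] [569.7 -28.9] [11.2  8.9] 50.8
   14 [0.5815 0.0842 0.0687] [581.2  84.1] [ 6.9 11.1] 50.5
   211 [0.4603 0.3331 0.0677] [460.  332.2] [25.9 76.7] 11.0
   41 [0.6958 0.3209 0.0682] [693.2 318.9] [18.2 51. ] 49.3
```

```bash
cat > go.py <<'E'
# prints the shift (mm, tool axes) and turn (rad) from the measured pose to x y z yaw
import sys
from h import *
from scipy.spatial.transform import Rotation as R
o=env.get_obs(); Rt=R.from_euler("xyz",o["tool_rot"],degrees=True)
np.set_printoptions(precision=3,suppress=True)
for s in sys.argv[1:]:
    x,y,z,w=map(float,s.split(","))
    Rg=R.from_euler("xyz",[180,0,w],degrees=True)
    print((Rt.inv().apply(np.array([x,y,z])-o["position"])*1000).round(1),(Rt.inv()*Rg).as_rotvec().round(3))
print("t %.1f pos %s rot %s F %s w %.4f j6 %.0f"%(o["time"],o["position"].round(4),o["tool_rot"].round(2),o["force"].round(1),o["grip_width"],o["joints"][5]))
E
python3 go.py 0.579,0.084,0.15,20.9 0.579,0.084,0.15,171.4
```

```text
[ 570.9 -396.9   81.3] [-0. -0.  0.]
[ 570.9 -396.9   81.3] [ 0.    -0.    -2.627]
t 1.2 pos [ 0.187 -0.49   0.231] rot [-180.    -0.    20.9] F [ 0.3  0.3 -0.1] w 0.0855 j6 81
```

```bash

python3 -m pendant '[200,-139,0,0,0,0,180, 200,-139,0,0,0,0,180, 200,-139,0,0,0,0,180, 200,-139,0,0,0,0,180, 200,-139,0,0,0,0,180]' 20
python3 -m pendant '[200,-139,0,0,0,0,180, 200,-139,0,0,0,0,180, 200,-139,0,0,0,0,180, 200,-139,0,0,0,0,180, 200,-139,0,0,0,0,180]'
python3 go.py 0.579,0.084,0.15,20.9 0.579,0.084,0.15,171.4
```

```text
time: 1.7
position: [0.3253, -0.2872, 0.2315]
tool_rot: [180.0, -0.0, 20.9]
force: [0.5, 0.6, -0.4]
grip_width: 0.0247
time: 2.2
position: [0.4628, -0.0858, 0.2315]
tool_rot: [180.0, -0.0, 20.9]
force: [0.2, -1.4, 0.2]
grip_width: 0.0249
[ 169.2 -117.    81.5] [ 0.    -0.001  0.001]
[ 169.2 -117.    81.5] [ 0.001  0.    -2.626]
t 2.2 pos [ 0.463 -0.086  0.232] rot [179.98  -0.03  20.94] F [ 0.2 -1.4  0.2] w 0.0249 j6 139
```

```bash

python3 -m pendant '[169,-117,50,0,0,0,180, 169,-117,50,0,0,0,180, 169,-117,50,0,0,0,180, 169,-117,50,0,0,0,180, 169,-117,50,0,0,0,180]' >/dev/null
python3 -m pendant '[0,0,0,0,0,-0.73,180, 0,0,0,0,0,-0.73,180, 0,0,0,0,0,-0.73,180, 0,0,0,0,0,-0.73,180, 0,0,0,0,0,-0.73,180]' >/dev/null
python3 -m pendant '[0,0,0,0,0,-0.73,180, 0,0,0,0,0,-0.73,180, 0,0,0,0,0,-0.73,180, 0,0,0,0,0,-0.73,180, 0,0,0,0,0,-0.73,180]' >/dev/null
python3 -m pendant '[0,0,0,0,0,-0.73,180, 0,0,0,0,0,-0.73,180, 0,0,0,0,0,-0.73,180, 0,0,0,0,0,-0.73,180, 0,0,0,0,0,-0.73,180]' >/dev/null
python3 go.py 0.5795,0.0838,0.11,171.4 0.5795,0.0838,0.052,171.4
```

```text
[ 0.1  3.1 71.4] [-0.     0.    -0.431]
[  0.1   3.1 129.4] [-0.     0.    -0.431]
t 4.2 pos [0.578 0.081 0.181] rot [-180.      0.01  146.71] F [ 0.5  0.2 -0.5] w 0.0247 j6 33
```

```bash

python3 -m pendant '[0,3,71,0,0,-0.43,180, 0,3,71,0,0,-0.43,180, 0,3,71,0,0,-0.43,180, 0,3,71,0,0,-0.43,180, 0,3,71,0,0,-0.43,180]' >/dev/null
python3 - <<'E'
from h import *
im,d=env.get_image("scene");cv2.imwrite("pics/s1.png",cv2.resize(im[100:290,220:480],None,fx=3,fy=3))
E
python3 go.py 0.5795,0.0838,0.054,171.4
```

```text
[ 0.5 -0.1 56.9] [ 0.     0.001 -0.011]
t 4.8 pos [0.58  0.084 0.111] rot [179.99   0.06 170.79] F [ 1.1  0.1 -0.4] w 0.0250 j6 9
```

View pics/s1.png

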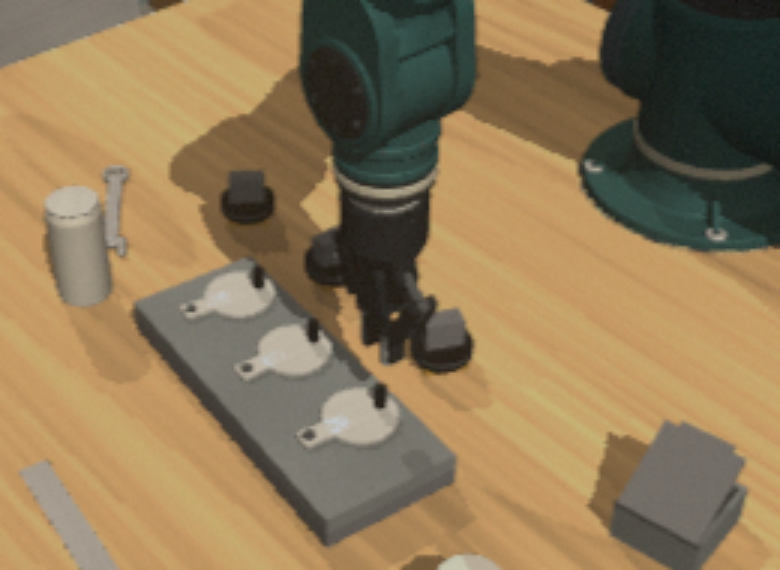

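The fingers are at crop (392,345), above and behind tab2, which is at (380,395). Descending.

```bash

python3 -m pendant '[0.5,0,30,0,0,0,180, 0.5,0,57,0,0,0,180, 0.5,0,57,0,0,0,180]'
cat > arc.py <<'E'
# tab poses along the cover's arc, as shift+turn in tool axes at the present pose
import sys
from h import *
from scipy.spatial.transform import Rotation as R
yaw=np.radians(-5.7);ex=np.array([np.cos(yaw),np.sin(yaw)]);ey=np.array([-np.sin(yaw),np.cos(yaw)])
D=np.array([.6175,-.0145]);i=int(sys.argv[1]);q=np.array(sys.argv[2].split(","),float)
pin=D+ex*.029+ey*[-.13,-.02,.09][i]
o=env.get_obs();Rt=R.from_euler("xyz",o["tool_rot"],degrees=True)
v=o["position"][:2]-pin;print("now q",np.arctan2(v@ey,-v@ex).round(3),"r",np.hypot(*v).round(4))
z=float(sys.argv[3])if len(sys.argv)>3 else o["position"][2]
for a in q:
    g=pin+.076*(-np.cos(a)*ex+np.sin(a)*ey)
    Rg=R.from_euler("xyz",[180,0,174.3-np.degrees(a)],degrees=True)
    print(a,(Rt.inv().apply(np.r_[g,z]-o["position"])*1000).round(1),(Rt.inv()*Rg).as_rotvec().round(3)[2], g.round(4),round(174.3-np.degrees(a),1))
E
python3 arc.py 2 0.15,0.3,0.45,0.6,0.75
```

```text
time: 5.05
position: [0.5775, 0.084, 0.0512]
tool_rot: [-180.0, -0.2, 170.9]
force: [0.2, -0.7, -0.4]
grip_width: 0.0251
now q 0.051 r 0.0787
0.15 [-3.   7.5 -0. ] 0.09 [0.5816 0.0909] 165.7
0.3 [-4.8 18.7 -0. ] 0.24 [0.5853 0.1017] 157.1
0.45 [-8.4 29.6 -0.1] 0.39 [0.5905 0.1119] 148.5
0.6 [-13.5  39.7  -0.1] 0.54 [0.5971 0.1211] 139.9
0.75 [-20.1  49.   -0.1] 0.69 [0.6051 0.1292] 131.3
```

```bash

python3 -m pendant '[-3,7.5,-1,0,0,0.09,180, -5,18.5,-1,0,0,0.24,180, -8.5,29.5,-1,0,0,0.39,180, -13.5,39.5,-1,0,0,0.54,180, -20,49,-1,0,0,0.69,180]'
python3 arc.py 2 0.9,1.05,1.2,1.35,1.5 0.052
```

```text
time: 5.55
position: [0.6072, 0.1298, 0.0562]
tool_rot: [179.9, 0.1, 131.0]
force: [-0.5, -1.7, -0.4]
grip_width: 0.0251
now q 0.776 r 0.075
0.9 [0.2 9.4 4.2] 0.145 [0.6142 0.1361] 122.7
1.05 [-2.3 20.5  4.2] 0.295 [0.6242 0.1415] 114.1
1.2 [-6.4 31.1  4.2] 0.445 [0.6349 0.1454] 105.5
1.35 [-12.   41.    4.2] 0.595 [0.6461 0.1476] 97.0
1.5 [-19.1  50.    4.2] 0.745 [0.6575 0.1481] 88.4
```

```bash

python3 -m pendant '[0,9.5,2,0,0,0.145,180, -2.5,20.5,2,0,0,0.295,180, -6.5,31,2,0,0,0.445,180, -12,41,2,0,0,0.595,180, -19,50,2,0,0,0.745,180]'
python3 arc.py 2 1.65,1.75,1.85 0.054
```

```text
time: 6.05
position: [0.6573, 0.1487, 0.0541]
tool_rot: [179.9, -0.0, 88.4]
force: [-0.8, -0.3, 0.8]
grip_width: 0.0249
now q 1.498 r 0.0765
1.65 [-1.4 11.5  0.2] 0.15 [0.6688 0.147 ] 79.8
1.75 [-2.9 19.   0.2] 0.25 [0.6762 0.1452] 74.0
1.85 [-5.1 26.2  0.2] 0.35 [0.6834 0.1428] 68.3
```

```bash

python3 -m pendant '[-1.5,11.5,0,0,0,0.15,180, -3,19,0,0,0,0.25,180, -5,26,0,0,0,0.35,180, -5,26,0,0,0,0.35,180]'
python3 -m pendant '[0,-3,0,0,0,0,180, 0,-3,-45,0,0,0,180, 0,-3,-60,0,0,0,180,0,-3,-60,0,0,0,180]'
python3 go.py 0.568,-0.03,0.11,174 0.568,-0.03,0.11,68
python3 - <<'E'
from h import *
im,d=env.get_image("top");cv2.imwrite("pics/t2.png",cv2.resize(im[110:270,200:440],None,fx=3.3,fy=3.3))
im,d=env.get_image("scene");cv2.imwrite("pics/s2.png",cv2.resize(im[100:290,220:480],None,fx=3,fy=3))
E
```

```text
time: 6.45
position: [0.6836, 0.1425, 0.0539]
tool_rot: [179.9, -0.0, 68.5]
force: [-0.3, -0.6, 0.3]
grip_width: 0.0251
time: 6.85
position: [0.6805, 0.1442, 0.1157]
tool_rot: [179.8, -0.1, 68.9]
force: [0.5, -0.4, -0.3]
grip_width: 0.0251
[-203.1  -42.1    5.1] [ 0.005  0.002 -1.835]
[-203.1  -42.1    5.1] [ 0.004 -0.002  0.015]
t 6.8 pos [0.68  0.144 0.116] rot [179.76  -0.12  68.87] F [ 0.5 -0.4 -0.3] w 0.0251 j6 116
```

View pics/s2.png

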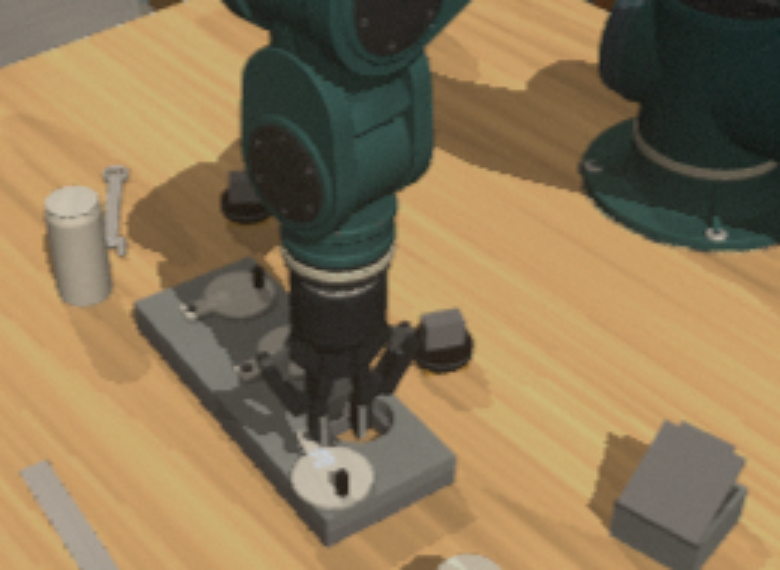

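Cover2 now lies aside at crop (333,475), and well2 is open at (375,420). Next is tab1.

```bash

python3 -m pendant '[-203,-42,0,0,0,-0.73,180, -203,-42,0,0,0,-0.73,180, -203,-42,0,0,0,-0.73,180, -203,-42,0,0,0,-0.73,180, -203,-42,0,0,0,-0.73,180]' >/dev/null
python3 -m pendant '[0,0,0,0,0,-0.73,180, 0,0,0,0,0,-0.73,180, 0,0,0,0,0,-0.73,180, 0,0,0,0,0,-0.73,180, 0,0,0,0,0,-0.73,180]' >/dev/null
python3 go.py 0.569,-0.03,0.11,174.3
python3 - <<'E'
from h import *
im,d=env.get_image("top");P=cloud("top",d)
for o in comps(P,.063,.0725,(0.5,0.6,-.2,.03),5): print(*o)
E
```

```text
[-2.8  1.3  1.2] [-0.    -0.002 -0.375]
t 8.0 pos [ 0.566 -0.03   0.111] rot [-179.97   -0.11  152.8 ] F [-0.3 -0.7  0.8] w 0.0249 j6 16
20 [ 0.5584 -0.1314  0.0686] [ 558.2 -131.1] [10.2  9.4] 45.3
```

```bash

python3 -m pendant '[-2.5,1.5,0,0,0,-0.375,180, -2.5,1.5,0,0,0,-0.375,180, -2.5,1.5,0,0,0,-0.375,180]' >/dev/null
python3 -m pendant '[0,0,30,0,0,0,180, 0,0,57,0,0,0,180, 0,0,57,0,0,0,180]'
python3 arc.py 1 0.15,0.3,0.45,0.6,0.75 .054
```

```text
time: 8.6
position: [0.5672, -0.0294, 0.0519]
tool_rot: [180.0, -0.4, 173.8]
force: [-0.1, 0.9, 0.8]
grip_width: 0.025
now q 0.002 r 0.0776
0.15 [-2.4 11.2 -2.1] 0.141 [ 0.5707 -0.0185] 165.7
0.3 [-4.8 22.3 -2.1] 0.291 [ 0.5744 -0.0077] 157.1
0.45 [-8.9 33.  -2.1] 0.441 [0.5796 0.0024] 148.5
0.6 [-14.5  42.9  -2.1] 0.591 [0.5862 0.0116] 139.9
0.75 [-21.5  51.8  -2.2] 0.741 [0.5942 0.0198] 131.3
```

```bash

python3 -m pendant '[-2,11,0,0,0,0.14,180, -4.5,22,0,0,0,0.29,180, -8.5,33,0,0,0,0.44,180, -14,43,0,0,0,0.59,180, -21.5,52,0,0,0,0.74,180]'
python3 arc.py 1 0.9,1.05,1.2,1.35,1.5 0.053
```

```text
time: 9.1
position: [0.5965, 0.02, 0.0561]
tool_rot: [-180.0, -0.0, 131.1]
force: [0.0, -1.8, -0.0]
grip_width: 0.0256
now q 0.775 r 0.0746
0.9 [0.6 9.5 3.1] 0.145 [0.6033 0.0266] 122.7
1.05 [-1.9 20.6  3.1] 0.295 [0.6133 0.0321] 114.1
1.2 [-6.  31.2  3.1] 0.445 [0.624  0.0359] 105.5
1.35 [-11.7  41.1   3.1] 0.595 [0.6352 0.0382] 97.0
1.5 [-18.7  50.    3.1] 0.745 [0.6466 0.0387] 88.4
```

```bash

python3 -m pendant '[0,9.5,2,0,0,0.145,180, -2,20.5,2,0,0,0.295,180, -6,31,2,0,0,0.445,180, -12,41,2,0,0,0.595,180, -19,50,2,0,0,0.745,180]'
python3 -m pendant '[-1.5,11.5,0,0,0,0.15,180, -3,19,0,0,0,0.25,180, -5,26,0,0,0,0.35,180, -5,26,0,0,0,0.35,180]'
python3 -m pendant '[0,-3,0,0,0,0,180, 0,-3,-45,0,0,0,180, 0,-3,-60,0,0,0,180,0,-3,-60,0,0,0,180]'
python3 go.py 0.558,-0.131,0.11,168
```

```text
time: 9.6
position: [0.6469, 0.0387, 0.0542]
tool_rot: [-180.0, -0.0, 88.4]
force: [-2.2, -1.3, 0.2]
grip_width: 0.0251
time: 10.0
position: [0.6732, 0.0326, 0.054]
tool_rot: [180.0, -0.0, 68.6]
force: [-0.2, 0.3, -1.1]
grip_width: 0.0249
time: 10.4
position: [0.6705, 0.034, 0.1163]
tool_rot: [179.8, -0.1, 68.9]
force: [-0.2, -0.8, -0.0]
grip_width: 0.0251
[-194.5  -45.5    5.9] [ 0.004  0.002 -1.73 ]
t 10.4 pos [0.67  0.034 0.116] rot [179.78  -0.07  68.87] F [-0.2 -0.8 -0. ] w 0.0251 j6 107
```

```bash

python3 -m pendant '[-194,-46,0,0,0,-0.73,180, -194,-46,0,0,0,-0.73,180, -194,-46,0,0,0,-0.73,180, -194,-46,0,0,0,-0.73,180, -194,-46,0,0,0,-0.73,180]' >/dev/null
python3 -m pendant '[0,0,0,0,0,-0.73,180, 0,0,0,0,0,-0.73,180, 0,0,0,0,0,-0.73,180, 0,0,0,0,0,-0.73,180, 0,0,0,0,0,-0.73,180]' >/dev/null
python3 go.py 0.5605,-0.131,0.112,168
```

```text
[-4.8  1.1  0.5] [ 0.    -0.001 -0.265]
t 11.4 pos [ 0.556 -0.13   0.113] rot [-179.99   -0.08  152.84] F [-0.7  0.3  0.6] w 0.0248 j6 6
```

```bash

python3 -m pendant '[-4.5,1,0,0,0,-0.265,180, -4.5,1,0,0,0,-0.265,180, -4.5,1,0,0,0,-0.265,180]' >/dev/null
python3 -m pendant '[0,0,30,0,0,0,180, 0,0,58,0,0,0,180, 0,0,58,0,0,0,180]'
python3 arc.py 0 0.15,0.3,0.45,0.6,0.75 .054
```

```text
time: 12.0
position: [0.5586, -0.1305, 0.0522]
tool_rot: [180.0, -0.3, 167.4]
force: [-0.3, 0.4, 0.5]
grip_width: 0.025
now q 0.115 r 0.0766
0.15 [-0.6  2.7 -1.8] 0.03 [ 0.5598 -0.128 ] 165.7
0.3 [-1.8 14.  -1.8] 0.18 [ 0.5634 -0.1172] 157.1
0.45 [-4.7 25.  -1.8] 0.33 [ 0.5686 -0.107 ] 148.5
0.6 [-9.2 35.5 -1.8] 0.48 [ 0.5753 -0.0978] 139.9
0.75 [-15.2  45.2  -1.9] 0.63 [ 0.5833 -0.0897] 131.3
```

```bash

python3 -m pendant '[-0.5,3,0,0,0,0.03,180, -1.5,14,0,0,0,0.18,180, -4.5,25,0,0,0,0.33,180, -9,35.5,0,0,0,0.48,180, -15,45,0,0,0,0.63,180]'
python3 arc.py 0 0.9,1.05,1.2,1.35,1.5 0.053
```

```text
time: 12.5
position: [0.5854, -0.0902, 0.0565]
tool_rot: [-180.0, 0.0, 131.0]
force: [0.4, -0.6, 0.0]
grip_width: 0.0249
now q 0.766 r 0.0742
0.9 [ 1.  10.1  3.5] 0.145 [ 0.5923 -0.0828] 122.7
1.05 [-1.4 21.3  3.5] 0.295 [ 0.6024 -0.0774] 114.1
1.2 [-5.6 31.9  3.5] 0.445 [ 0.6131 -0.0735] 105.5
1.35 [-11.2  41.8   3.5] 0.595 [ 0.6242 -0.0713] 97.0
1.5 [-18.3  50.7   3.5] 0.745 [ 0.6356 -0.0708] 88.4
```

```bash

python3 -m pendant '[0.5,10,2,0,0,0.145,180, -1.5,21,2,0,0,0.295,180, -5.5,32,2,0,0,0.445,180, -11,42,2,0,0,0.595,180, -18.5,50.5,2,0,0,0.745,180]'
python3 -m pendant '[-1.5,11.5,0,0,0,0.15,180, -3,19,0,0,0,0.25,180, -5,26,0,0,0,0.35,180, -5,26,0,0,0,0.35,180]'
python3 -m pendant '[0,-3,0,0,0,0,180, 0,-3,-45,0,0,0,180, 0,-3,-80,0,0,0,180,0,-3,-80,0,0,0,180]'
python3 go.py 0.4565,-0.2905,0.13,142
```

```text
time: 13.0
position: [0.6357, -0.0706, 0.0545]
tool_rot: [180.0, -0.0, 88.4]
force: [-1.4, 0.0, -0.2]
grip_width: 0.0251
time: 13.4
position: [0.662, -0.0768, 0.0543]
tool_rot: [180.0, -0.0, 68.6]
force: [0.4, 0.3, -0.2]
grip_width: 0.0248
time: 13.8
position: [0.66, -0.0758, 0.1386]
tool_rot: [179.6, -0.1, 68.9]
force: [0.4, -0.4, -0.7]
grip_width: 0.0249
[-273.6 -112.5    7.6] [ 0.007  0.004 -1.276]
t 13.8 pos [ 0.66  -0.076  0.139] rot [179.6   -0.05  68.87] F [ 0.4 -0.4 -0.7] w 0.0249 j6 98
```

```bash

python3 -m pendant '[-220,-70,0,0,0,-0.73,110, -220,-90,0,0,0,-0.73,110, -220,-90,0,0,0,-0.73,110, -220,-90,0,0,0,-0.73,110, -220,-90,0,0,0,-0.73,110]' >/dev/null
python3 - <<'E'
from h import *
np.set_printoptions(suppress=True)
for c in("top","scene"):
    im,d=env.get_image(c);P=cloud(c,d)
    for o in comps(P,.053,.0605,(0.35,0.53,-.4,.12),20): print(c,*o)
cv2.imwrite("pics/s3.png",im)
E
python3 go.py 0.4567,-0.2905,0.10,142
```

```text
top 160 [0.4583 0.0383 0.0572] [458.8  38.3] [22.2 39.8] 66.2
top 161 [ 0.4529 -0.139   0.0572] [ 453.1 -139.1] [21.6 40.1] 85.7
scene 48 [ 0.4586 -0.2883  0.0579] [ 457.4 -288.1] [27.8 38.2] 49.4
scene 53 [ 0.4557 -0.1377  0.0581] [ 454.1 -138.8] [27.5 42.6] 84.6
scene 58 [0.4578 0.0399 0.0582] [459.7  39.4] [28.6 41.6] 60.4
[-25.7 -47.6  33.5] [-0.001 -0.    -0.547]
t 14.4 pos [ 0.492 -0.25   0.133] rot [-179.94   -0.    110.69] F [ 1.1  0.3 -0.3] w 0.0488 j6 34
```

View pics/s3.png

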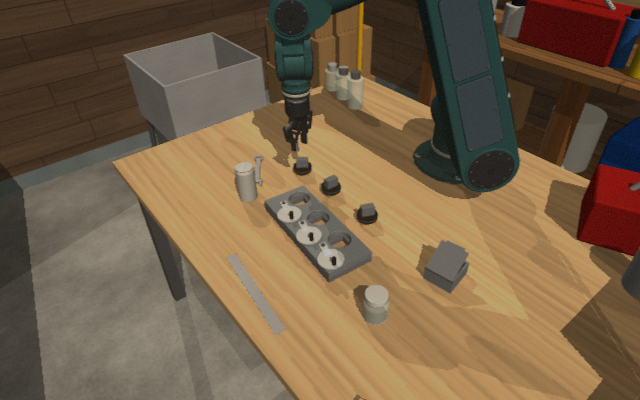

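All three covers are swung aside (scene (290,214), (308,236), (331,260)) and the packs haven't moved. I'll pick the rightmost pack (y=-0.29).

```bash

python3 -m pendant '[-25.5,-47.5,20,0,0,-0.547,110, -25.5,-47.5,20,0,0,-0.547,110, -25.5,-47.5,20,0,0,-0.547,110, -25.5,-47.5,20,0,0,-0.547,110,-25.5,-47.5,20,0,0,-0.547,110]' >/dev/null
python3 go.py 0.4567,-0.2905,0.034,142
```

```text
[ 0.4 -4.6 79.2] [ 0.    -0.    -0.003]
t 14.9 pos [ 0.46  -0.287  0.113] rot [179.99  -0.02 141.84] F [-0.4  0.3  0.9] w 0.0485 j6 -2
```

```bash

python3 -m pendant '[0,0,30,0,0,0,110, 0,0,40,0,0,0,110,0,0,40,0,0,0,110]' >/dev/null
python3 go.py 0.4567,-0.2905,0.034,142
```

```text
[-0.4 -4.6 38.2] [ 0.    -0.003 -0.006]
t 15.2 pos [ 0.459 -0.287  0.072] rot [179.99  -0.17 141.63] F [ 0.3 -0.1  1.1] w 0.0486 j6 -2
```

```bash

python3 -m pendant '[-0.5,-4.5,5,0,0,0,110, -0.5,-4.5,38,0,0,0,110, -0.5,-4.5,38,0,0,0,110,-0.5,-4.5,38,0,0,0,110]' 
python3 go.py 0.4567,-0.2905,0.034,142
python3 -m pendant '[0,0,0,0,0,0,255, 0,0,0,0,0,0,255, 0,0,0,0,0,0,255,0,0,0,0,0,0,255]' 50
python3 go.py 0.4567,-0.2905,0.034,142
```

```text
time: 15.6
position: [0.4576, -0.2917, 0.036]
tool_rot: [180.0, -0.0, 141.7]
force: [-0.2, 1.2, 0.9]
grip_width: 0.0483
[1.4 0.4 2. ] [ 0.    -0.    -0.005]
t 15.6 pos [ 0.458 -0.292  0.036] rot [180.    -0.03 141.69] F [-0.2  1.2  0.9] w 0.0483 j6 -3
time: 16.0
position: [0.4583, -0.2921, 0.0366]
tool_rot: [-180.0, 0.1, 141.7]
force: [-0.9, 1.7, 7.4]
grip_width: 0.0211
[2.3 0.3 2.6] [-0.     0.002 -0.005]
t 16.0 pos [ 0.458 -0.292  0.037] rot [-180.      0.12  141.72] F [-0.9  1.7  7.4] w 0.0211 j6 -3
```

```bash

python3 -m pendant '[0,0,-30,0,0,0,255, 0,0,-70,0,0,0,255, 0,0,-90,0,0,0,255, 0,0,-90,0,0,0,255]' 
cat > wells.py <<'E'
from h import *
im,d=env.get_image("top");P=cloud("top",d)
import itertools
c=env.camera_info("top");v,u=np.mgrid[0:400,0:640]
r=np.stack([(u-c["K"][0,2])/c["K"][0,0],(v-c["K"][1,2])/c["K"][1,1],np.ones(u.shape)],-1)@c["R"]
o=-c["R"].T@c["t"]; Q=o+r*((.04-o[2])/r[...,2])[...,None]
for i,w in enumerate([(.5797,-.1414),(.5906,-.0319),(.6015,.0776)]):
    dd=np.hypot(Q[...,0]-w[0],Q[...,1]-w[1])
    m=(dd<.042)&(P[...,2]<.036)
    q=Q[m][:,:2]; (cx,cy),rad=cv2.minEnclosingCircle((q*1000).astype(np.float32))
    print(i,m.sum(),"centroid",q.mean(0).round(4),"circ",round(cx,1),round(cy,1),round(rad,1),"eqr",np.sqrt(m.sum()*np.median(np.abs(np.diff(Q[150,:,1])))**2*1.03/np.pi).round(4))
for a,b in((.063,.0725),):
    for k in comps(P,a,b,(0.55,0.75,-.2,.2),6): print("tab",*k)
E
python3 wells.py; python3 go.py 0.582,-0.1416,0.127,174.3
```

```text
time: 16.4
position: [0.4588, -0.2926, 0.1284]
tool_rot: [-180.0, 0.3, 141.7]
force: [0.3, 0.3, -3.5]
grip_width: 0.0212
0 540 centroid [ 0.5785 -0.1413] circ 580.2 -141.9 39.4 eqr 0.0332
1 537 centroid [ 0.59   -0.0323] circ 592.3 -34.6 37.2 eqr 0.0331
2 529 centroid [0.6002 0.077 ] circ 595.8 76.4 37.3 eqr 0.0329
tab 20 [0.6757 0.1442 0.0685] [676.1 144.3] [10.9 10.7] 35.3
tab 20 [0.6655 0.0353 0.0687] [665.5  35.9] [9.9 9.9] 2.7
tab 18 [ 0.6546 -0.0739  0.0686] [654.8 -74. ] [7.3 9.2] 89.6
[ -4.  194.8  -0.6] [-0.001  0.003 -0.569]
t 16.4 pos [ 0.458 -0.292  0.126] rot [-179.99    0.15  141.72] F [-0.3 -0.2 -3.3] w 0.0209 j6 -3
```

```bash

python3 -m pendant '[-4,195,0,0,0,-0.569,255, -4,195,0,0,0,-0.569,255, -4,195,0,0,0,-0.569,255, -4,195,0,0,0,-0.569,255,-4,195,0,0,0,-0.569,255]' 
python3 -m pendant '[0,0,10,0,0,0,255, 0,0,20,0,0,0,255]'
python3 go.py 0.5813,-0.1416,0.092,174.3
```

```text
time: 16.95
position: [0.5835, -0.1369, 0.1235]
tool_rot: [179.9, -0.1, 174.8]
force: [-0.8, -1.6, -2.3]
grip_width: 0.0208
time: 17.15
position: [0.5807, -0.1414, 0.1036]
tool_rot: [180.0, -0.1, 174.2]
force: [-1.1, 0.5, -3.3]
grip_width: 0.0209
[-0.6 -0.1 11.6] [ 0.    -0.001 -0.001]
t 17.1 pos [ 0.581 -0.141  0.104] rot [179.99  -0.08 174.24] F [-1.1  0.5 -3.3] w 0.0209 j6 -16
```

```bash

python3 -m pendant '[-0.5,0,20,0,0,0,255, -0.5,0,34,0,0,0,255, -0.5,0,34,0,0,0,255]'
python3 go.py 0.5813,-0.1416,0.0496,174.3
python3 -m pendant '[0,0,4,0,0,0,255, 0,0,8,0,0,0,255, 0,0,10,0,0,0,255]'
python3 go.py 0.5813,-0.1416,0.0496,174.3
```

```text
time: 17.45
position: [0.5798, -0.1416, 0.0686]
tool_rot: [179.9, -0.2, 174.2]
force: [-0.1, -0.3, -2.6]
grip_width: 0.0206
[-1.5  0.1 19. ] [ 0.001 -0.004 -0.002]
t 17.4 pos [ 0.58  -0.142  0.069] rot [179.94  -0.25 174.18] F [-0.1 -0.3 -2.6] w 0.0206 j6 -16
time: 17.75
position: [0.5821, -0.1414, 0.0613]
tool_rot: [-180.0, 0.0, 174.3]
force: [0.4, -0.5, -2.6]
grip_width: 0.0209
[ 0.8 -0.3 11.7] [-0.  0. -0.]
t 17.8 pos [ 0.582 -0.141  0.061] rot [-179.99    0.02  174.29] F [ 0.4 -0.5 -2.6] w 0.0209 j6 -16
```

```bash

python3 -m pendant '[0,0,4,0,0,0,255, 0,0,8,0,0,0,255, 0,0,8,0,0,0,255]'
python3 go.py 0.5813,-0.1416,0.0496,174.3
```

```text
time: 18.05
position: [0.5819, -0.141, 0.0528]
tool_rot: [180.0, -0.0, 174.3]
force: [-0.7, -0.4, -2.3]
grip_width: 0.0206
[ 0.5 -0.7  3.2] [ 0.    -0.001  0.   ]
t 18.1 pos [ 0.582 -0.141  0.053] rot [179.99  -0.03 174.32] F [-0.7 -0.4 -2.3] w 0.0206 j6 -16
```

```bash

python3 -m pendant '[0,0,3,0,0,0,255, 0,0,3,0,0,0,255]'
python3 go.py 0.5813,-0.1416,0.0496,174.3
python3 -m pendant '[0,0,0,0,0,0,140, 0,0,0,0,0,0,140, 0,0,-20,0,0,0,140, 0,0,-60,0,0,0,140, 0,0,-80,0,0,0,140]'
python3 - <<'E'
from h import *
im,d=env.get_image("scene");P=cloud("scene",d)
cv2.imwrite("pics/s4.png",cv2.resize(im[100:290,220:480],None,fx=3,fy=3))
for o in comps(P,.06,.08,(0.53,0.62,-.2,-.09),5): print(*o)
E
python3 go.py 0.4531,-0.139,0.12,175.8
```

```text
time: 18.25
position: [0.582, -0.141, 0.05]
tool_rot: [180.0, -0.0, 174.3]
force: [-0.2, 0.1, -2.1]
grip_width: 0.0212
[ 0.6 -0.7  0.4] [ 0. -0.  0.]
t 18.2 pos [ 0.582 -0.141  0.05 ] rot [179.99  -0.02 174.33] F [-0.2  0.1 -2.1] w 0.0212 j6 -16
time: 18.75
position: [0.5829, -0.1414, 0.1332]
tool_rot: [-180.0, 0.2, 174.3]
force: [0.5, -0.5, -0.4]
grip_width: 0.0388
108 [ 0.5812 -0.1386  0.0698] [ 578.9 -140.6] [28.5 42.7] 83.5
[130.4 -10.2  14.8] [-0.002  0.006 -0.026]
t 18.8 pos [ 0.584 -0.142  0.136] rot [-179.91    0.33  174.33] F [-0.1 -0.3  3.3] w 0.0386 j6 -16
```

View pics/s4.png

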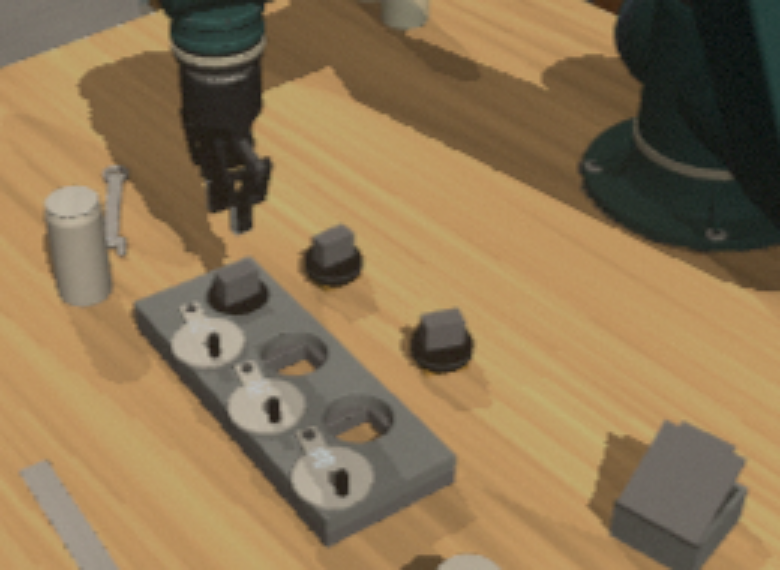

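Pack C is down in well0 at crop (238,285). Its top is at 0.070 m against 0.071 expected at home. Next is the middle pack, unmoved at crop (333,255).

```bash

python3 -m pendant '[130,-10,0,0,0,-0.026,110, 130,-10,0,0,0,-0.026,110, 130,-10,10,0,0,-0.026,110, 130,-10,10,0,0,-0.026,110, 130,-10,10,0,0,-0.026,110]' >/dev/null
python3 - <<'E'
from h import *
np.set_printoptions(suppress=True)
for c in("top","scene"):
    im,d=env.get_image(c);P=cloud(c,d)
    for o in comps(P,.053,.0605,(0.35,0.53,-.4,.12),20): print(c,*o)
E
python3 go.py 0.4531,-0.139,0.035,175.8
```

```text
top 158 [0.4586 0.0382 0.0574] [458.8  38. ] [22.  39.5] 64.8
scene 54 [ 0.456  -0.1357  0.0575] [ 454.6 -138.4] [25.1 42.2] 87.5
scene 59 [0.4623 0.0401 0.0577] [459.1  38.4] [23.4 41.6] 63.0
[-0.2 -0.4 85.6] [-0.     0.001  0.   ]
t 19.4 pos [ 0.453 -0.139  0.121] rot [-179.97    0.07  175.82] F [-0.  -0.2  0.2] w 0.0486 j6 -23
```

```bash

python3 -m pendant '[0,-0.5,40,0,0,0,110, 0,-0.5,85,0,0,0,110, 0,-0.5,85,0,0,0,110,0,-0.5,85,0,0,0,110,0,-0.5,85,0,0,0,110]' 
python3 go.py 0.4531,-0.139,0.035,175.8
python3 -m pendant '[0,0,0,0,0,0,255, 0,0,0,0,0,0,255, 0,0,0,0,0,0,255,0,0,0,0,0,0,255]' 50
python3 go.py 0.4531,-0.139,0.034,175.8
python3 -m pendant '[0,0,-30,0,0,0,255, 0,0,-70,0,0,0,255, 0,0,-90,0,0,0,255, 0,0,-90,0,0,0,255]'
python3 go.py 0.590,-0.0321,0.1,174.3
```

```text
time: 19.9
position: [0.4531, -0.1392, 0.037]
tool_rot: [-180.0, 0.1, 175.8]
force: [-0.4, -0.1, -0.3]
grip_width: 0.0483
[-0.   0.2  2. ] [-0.001  0.002  0.   ]
t 19.9 pos [ 0.453 -0.139  0.037] rot [-179.95    0.11  175.83] F [-0.4 -0.1 -0.3] w 0.0483 j6 -23
time: 20.3
position: [0.4526, -0.139, 0.0366]
tool_rot: [-180.0, 0.1, 175.8]
force: [-1.0, 1.6, 12.1]
grip_width: 0.0207
[-0.5  0.   2.6] [-0.001  0.002  0.   ]
t 20.3 pos [ 0.453 -0.139  0.037] rot [-179.96    0.13  175.82] F [-1.   1.6 12.1] w 0.0207 j6 -23
time: 20.7
position: [0.4531, -0.1393, 0.1282]
tool_rot: [-179.9, 0.3, 175.8]
force: [0.3, 0.4, -2.4]
grip_width: 0.0211
[-128.6  117.    28.5] [-0.002  0.005  0.026]
t 20.7 pos [ 0.453 -0.139  0.128] rot [-179.89    0.27  175.82] F [ 0.3  0.4 -2.4] w 0.0211 j6 -23
```

```bash

python3 -m pendant '[-128.5,117,0,0,0,0.026,255, -128.5,117,0,0,0,0.026,255, -128.5,117,0,0,0,0.026,255, -128.5,117,0,0,0,0.026,255, -128.5,117,0,0,0,0.026,255]' >/dev/null
python3 -m pendant '[0,0,15,0,0,0,255, 0,0,30,0,0,0,255, 0,0,30,0,0,0,255]' >/dev/null
python3 go.py 0.590,-0.0321,0.0696,174.3
```

```text
[-3.6 -0.3 23.4] [ 0.    -0.004 -0.   ]
t 21.5 pos [ 0.587 -0.032  0.093] rot [179.99  -0.24 174.3 ] F [-0.1 -0.5 -1.7] w 0.0208 j6 -5
```

```bash

python3 -m pendant '[0,0,14,0,0,0,255, 0,0,14,0,0,0,255, 0,0,14,0,0,0,255]' >/dev/null
python3 go.py 0.590,-0.0321,0.0696,174.3
```

```text
[-1.9 -0.3 12.1] [-0. -0.  0.]
t 21.8 pos [ 0.588 -0.032  0.082] rot [-180.     -0.02  174.3 ] F [ 0.1 -0.  -1.8] w 0.0211 j6 -5
```

```bash

python3 -m pendant '[-1.9,-0.3,6,0,0,0,255, -1.9,-0.3,12,0,0,0,255, -1.9,-0.3,12,0,0,0,255]' >/dev/null
python3 go.py 0.590,-0.0321,0.0496,174.3
python3 -m pendant '[0,0,4,0,0,0,255, 0,0,8,0,0,0,255, 0,0,9,0,0,0,255, 0,0,9,0,0,0,255]'
python3 go.py 0.590,-0.0321,0.0496,174.3
```

```text
[-0.2 -0.3 18.9] [ 0.    -0.001  0.   ]
t 22.1 pos [ 0.59  -0.032  0.069] rot [179.99  -0.06 174.32] F [-0.1  0.1 -1.8] w 0.0209 j6 -5
time: 22.5
position: [0.5901, -0.0318, 0.0601]
tool_rot: [180.0, -0.0, 174.3]
force: [-0.2, -0.6, -1.3]
grip_width: 0.021
[ 0.1 -0.3 10.5] [ 0. -0.  0.]
t 22.5 pos [ 0.59  -0.032  0.06 ] rot [180.    -0.02 174.32] F [-0.2 -0.6 -1.3] w 0.0210 j6 -5
```

```bash

python3 -m pendant '[0,0,4,0,0,0,255, 0,0,8,0,0,0,255, 0,0,10,0,0,0,255, 0,0,10,0,0,0,255]'
python3 go.py 0.590,-0.0321,0.0496,174.3
```

```text
time: 22.9
position: [0.5902, -0.0318, 0.0501]
tool_rot: [180.0, -0.0, 174.3]
force: [-0.2, -0.2, -2.3]
grip_width: 0.0207
[ 0.1 -0.3  0.5] [ 0. -0.  0.]
t 22.9 pos [ 0.59  -0.032  0.05 ] rot [180.    -0.02 174.32] F [-0.2 -0.2 -2.3] w 0.0207 j6 -5
```

```bash

python3 -m pendant '[0,0,0,0,0,0,140, 0,0,0,0,0,0,140, 0,0,-20,0,0,0,140, 0,0,-60,0,0,0,140, 0,0,-80,0,0,0,110]' >/dev/null
python3 - <<'E'
from h import *
im,d=env.get_image("scene");P=cloud("scene",d)
cv2.imwrite("pics/s5.png",cv2.resize(im[100:290,220:480],None,fx=3,fy=3))
for o in comps(P,.06,.08,(0.53,0.64,-.2,.02),15): print(*o)
for o in comps(P,.053,.0605,(0.35,0.53,-.4,.12),20): print("s",*o)
im,d=env.get_image("top");P=cloud("top",d)
for o in comps(P,.053,.0605,(0.35,0.53,-.4,.12),20): print("t",*o)
E
python3 go.py 0.4588,0.0383,0.12,155.8
```

```text
110 [ 0.5816 -0.1382  0.0699] [ 580.  -140.8] [25.8 41.3] 87.5
117 [ 0.5936 -0.0295  0.0705] [590.6 -32.9] [27.7 42.9] 84.7
s 71 [0.4608 0.0407 0.0579] [460.7  38.1] [26.  40.3] 71.9
[139.4  57.   12.6] [0.    0.005 0.323]
t 23.5 pos [ 0.592 -0.032  0.133] rot [-179.97    0.29  174.33] F [ 0.3 -0.4 -0.9] w 0.0483 j6 -5
```

View pics/s5.png

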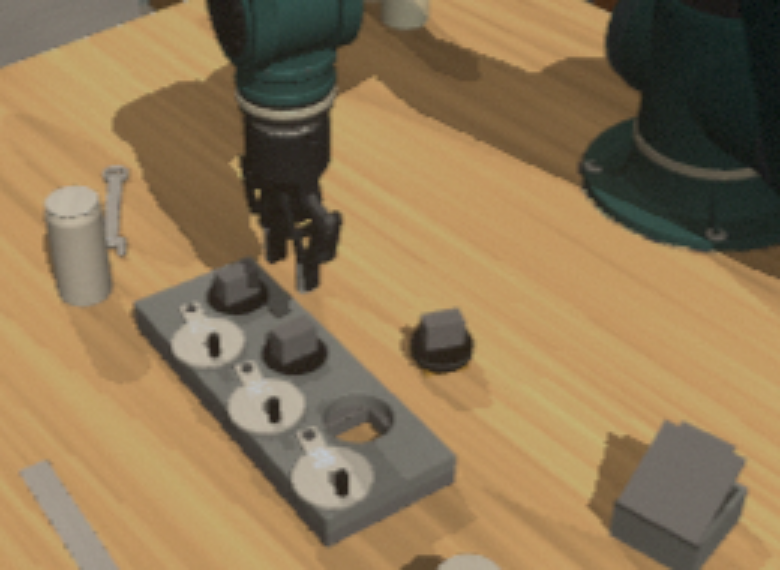

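Two packs are home (crop (238,285) and (295,348)). The third is unmoved at (443,335).

```bash

python3 -m pendant '[139.5,57,0,0,0,0.323,110, 139.5,57,0,0,0,0.323,110, 139.5,57,0,0,0,0.323,110, 139.5,57,0,0,0,0.323,110, 139.5,57,0,0,0,0.323,110]' >/dev/null
python3 -m pendant '[0,0,20,0,0,0,110, 0,0,40,0,0,0,110, 0,0,40,0,0,0,110,0,0,40,0,0,0,110]' >/dev/null
python3 - <<'E'
from h import *
im,d=env.get_image("scene");P=cloud("scene",d)
for o in comps(P,.053,.0605,(0.35,0.53,-.4,.12),20): print("s",*o)
E
python3 go.py 0.4588,0.0382,0.0385,155.6
```

```text
s 61 [0.4606 0.0406 0.0579] [458.8  38.4] [26.5 39.9] 65.9
[-0.8  0.2 52.3] [0.    0.    0.003]
t 24.4 pos [0.458 0.038 0.091] rot [179.99   0.02 155.8 ] F [ 0.  -0.2 -0.7] w 0.0488 j6 19
```

```bash

python3 -m pendant '[-1,0,30,0,0,0,110, -1,0,52,0,0,0,110, -1,0,52,0,0,0,110,-1,0,52,0,0,0,110]' >/dev/null
python3 -m pendant '[0,0,0,0,0,0,255, 0,0,0,0,0,0,255, 0,0,0,0,0,0,255,0,0,0,0,0,0,255]' 50
python3 go.py 0.4588,0.0382,0.0385,155.6
python3 -m pendant '[0,0,-30,0,0,0,255, 0,0,-70,0,0,0,255, 0,0,-90,0,0,0,255, 0,0,-90,0,0,0,255]'
python3 go.py 0.6006,0.0773,0.128,174.3
```

```text
time: 25.25
position: [0.4589, 0.0382, 0.0395]
tool_rot: [180.0, 0.1, 155.8]
force: [-1.2, 1.4, 9.4]
grip_width: 0.021
[ 0.1 -0.1  1. ] [0.001 0.002 0.004]
t 25.2 pos [0.459 0.038 0.04 ] rot [179.95   0.12 155.82] F [-1.2  1.4  9.4] w 0.0210 j6 19
time: 25.65
position: [0.4596, 0.0381, 0.1312]
tool_rot: [179.9, 0.3, 155.8]
force: [0.2, 1.1, -3.2]
grip_width: 0.0208
[-112.6   93.5    3.9] [ 0.001  0.005 -0.323]
t 25.6 pos [0.46  0.038 0.131] rot [179.9    0.28 155.82] F [ 0.2  1.1 -3.2] w 0.0208 j6 19
```

```bash

python3 -m pendant '[-113,93.5,0,0,0,-0.323,255, -113,93.5,0,0,0,-0.323,255, -113,93.5,0,0,0,-0.323,255, -113,93.5,0,0,0,-0.323,255, -113,93.5,0,0,0,-0.323,255]' >/dev/null
python3 -m pendant '[0,0,20,0,0,0,255, 0,0,40,0,0,0,255, 0,0,45,0,0,0,255, 0,0,45,0,0,0,255, 0,0,45,0,0,0,255]' >/dev/null
python3 go.py 0.6006,0.0773,0.0725,174.3
```

```text
[-1.2  0.3 11.7] [0.    0.001 0.   ]
t 26.6 pos [0.599 0.077 0.084] rot [180.     0.05 174.31] F [-0.3  0.4 -1.8] w 0.0210 j6 5
```

```bash

python3 -m pendant '[-1.2,0.3,6,0,0,0,255, -1.2,0.3,12,0,0,0,255, -1.2,0.3,12,0,0,0,255]' >/dev/null
python3 -m pendant '[0,0,4,0,0,0,255, 0,0,8,0,0,0,255, 0,0,9,0,0,0,255, 0,0,9,0,0,0,255]'
python3 go.py 0.6006,0.0773,0.0525,174.3
python3 -m pendant '[0,0,4,0,0,0,255, 0,0,8,0,0,0,255, 0,0,10,0,0,0,255, 0,0,10,0,0,0,255]'
python3 go.py 0.6006,0.0773,0.0525,174.3
```

```text
time: 27.35
position: [0.6008, 0.0774, 0.0622]
tool_rot: [-180.0, 0.0, 174.3]
force: [2.4, -0.3, -2.7]
grip_width: 0.0206
[ 0.2 -0.1  9.7] [-0.  0.  0.]
t 27.4 pos [0.601 0.077 0.062] rot [-180.      0.01  174.32] F [ 2.4 -0.3 -2.7] w 0.0206 j6 5
time: 27.75
position: [0.6009, 0.0776, 0.0525]
tool_rot: [180.0, 0.0, 174.3]
force: [1.8, 1.3, 0.5]
grip_width: 0.0208
[ 0.3 -0.3 -0. ] [0.    0.001 0.   ]
t 27.8 pos [0.601 0.078 0.052] rot [179.98   0.04 174.33] F [1.8 1.3 0.5] w 0.0208 j6 5
```

```bash

python3 -m pendant '[0,0,0,0,0,0,140, 0,0,0,0,0,0,140, 0,0,-20,0,0,0,140, 0,0,-60,0,0,0,140, 0,0,-100,0,0,0,140]' >/dev/null
python3 -m pendant '[0,0,-50,0,0,0,255, 0,0,-50,0,0,0,255]' >/dev/null
python3 - <<'E'
from h import *
for c in("scene","top"):
    im,d=env.get_image(c);P=cloud(c,d)
    cv2.imwrite(f"pics/f_{c}.png",im)
    for o in comps(P,.06,.078,(0.53,0.64,-.2,.12),15): print(c,*o)
    # flap plane
    m=(P[...,0]>.36)&(P[...,0]<.51)&(P[...,1]>.28)&(P[...,1]<.39)&(P[...,2]>.046)&(P[...,2]<.16)
    q=P[m]; print(c,"flap",len(q),q.min(0).round(3),q.max(0).round(3))
    A=np.c_[q[:,:2],np.ones(len(q))];k=np.linalg.lstsq(A,q[:,2],rcond=None)[0];print(k.round(4),"slope deg",np.degrees(np.arctan(np.hypot(*k[:2]))).round(1),"dir",np.degrees(np.arctan2(k[1],k[0])).round(1))
    for o in comps(P,.046,.16,(0.36,.51,.28,.39),15): print(*o)
    r=q[q[:,2]>q[:,2].max()-.008]; print("edge",r.mean(0).round(4),r.min(0).round(3),r.max(0).round(3))
E
python3 go.py 0.41,0.33,0.2,174
```

```text
scene 110 [ 0.5811 -0.1383  0.0697] [ 579.5 -140.7] [26.  42.1] 81.4
scene 114 [ 0.593  -0.0296  0.0702] [592.1 -32.5] [26.  40.5] 89.7
scene 136 [0.603  0.0798 0.0702] [601.3  77.5] [25.2 42.6] 81.6
scene flap 1012 [0.413 0.29  0.046] [0.503 0.379 0.095]
[-0.6106 -0.1131  0.3865] slope deg 31.8 dir -169.5
1011 [0.4576 0.3333 0.0693] [457.1 333.5] [83.  79.6] 10.3
edge [0.4257 0.3285 0.0902] [0.413 0.291 0.088] [0.438 0.365 0.095]
top 168 [0.5995 0.077  0.0698] [600.3  77.3] [22.  40.6] 84.6
top 160 [ 0.5896 -0.032   0.0702] [590.4 -32.2] [21.8 40.7] 84.6
top 160 [ 0.5783 -0.1404  0.0699] [ 579.  -140.7] [22.2 40.4] 84.4
[215.  232.5   2.7] [0.    0.002 0.006]
t 28.6 pos [0.601 0.077 0.203] rot [179.99   0.09 174.32] F [-0.2  0.4 -1. ] w 0.0002 j6 5Traceback (most recent call last):
  File "<stdin>", line 8, in <module>
    return umr_minimum(a, axis, None, out, keepdims, initial, where)
ValueError: zero-size array to reduction operation minimum which has no identity
```

View pics/f_scene.png

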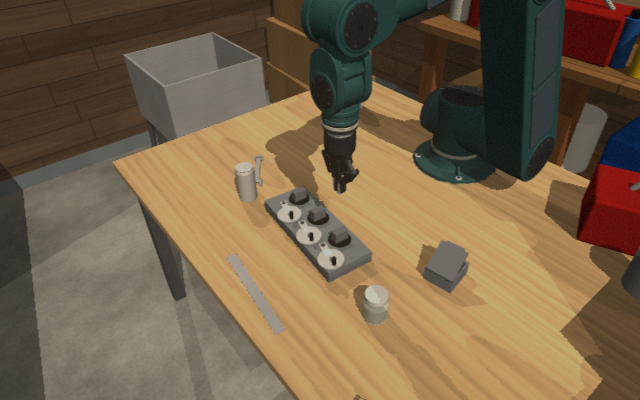

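View pics/f_top.png

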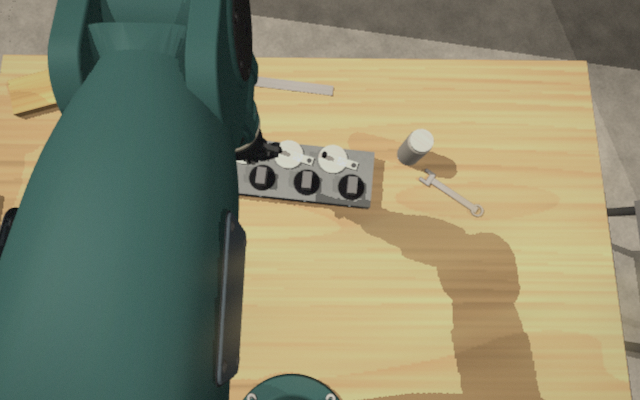

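All three grip tops read 0.070 at an angle of 84.5° (the dock's is 84.3°), so every pack is fully home. The flap stands at about 0.56 rad, with its front edge near scene (454,243). I'll press it at about 62 mm from the hinge.

```bash

python3 -m pendant '[160,180,0,0,0,0,255, 160,180,0,0,0,0,255, 160,180,0,0,0,0,255, 160,180,0,0,0,0,255, 160,180,0,0,0,0,255]' >/dev/null
python3 -m pendant '[0,0,0,0,0,0,255, 0,0,0,0,0,0,255]' >/dev/null
python3 go.py 0.432,0.328,0.12,174
```

```text
[31.4 52.6 81.2] [-0.001 -0.002  0.007]
t 29.2 pos [0.458 0.273 0.201] rot [-179.94   -0.09  174.43] F [ 0.2 -0.6 -0.4] w 0.0002 j6 28
```

```bash

python3 -m pendant '[31,52.5,0,0,0,0,255, 31,52.5,40,0,0,0,255, 31,52.5,80,0,0,0,255, 31,52.5,80,0,0,0,255, 31,52.5,80,0,0,0,255]'
python3 go.py 0.432,0.328,0.044,174
python3 - <<'E'
from h import *
im,d=env.get_image("scene");cv2.imwrite("pics/s6.png",cv2.resize(im[150:310,350:530],None,fx=4,fy=3.7))
E
```

```text
time: 29.75
position: [0.4339, 0.3267, 0.1225]
tool_rot: [-179.9, -0.1, 174.2]
force: [-0.1, -0.1, 0.7]
grip_width: 0.0001
[ 2.   1.1 78.5] [-0.001 -0.001  0.004]
t 29.8 pos [0.434 0.327 0.122] rot [-179.94   -0.07  174.24] F [-0.1 -0.1  0.7] w 0.0001 j6 34
```

View pics/s6.png

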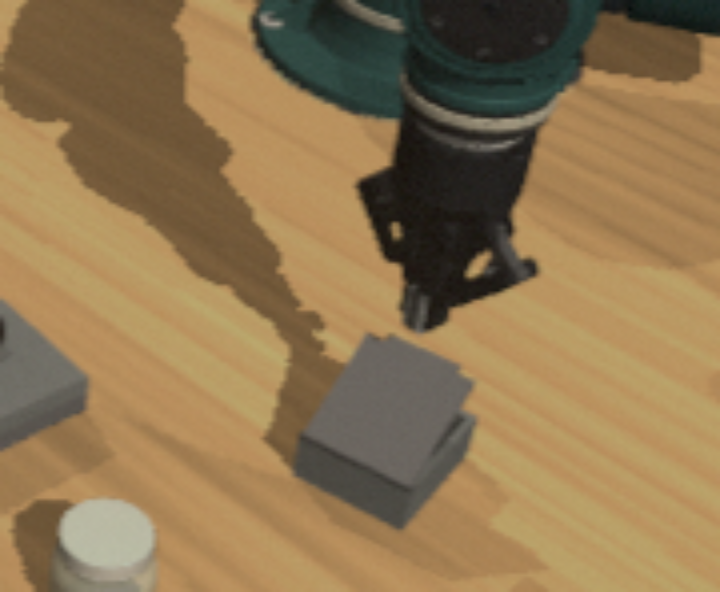

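The fingertips at crop (425,325) hover above the front part of the open lid, whose edge runs through (425,360). Pressing down in steps.

```bash

python3 -m pendant '[0,0,20,0,0,0,255, 0,0,40,0,0,0,255, 0,0,50,0,0,0,255, 0,0,60,0,0,0,255, 0,0,65,0,0,0,255]'
python3 -m pendant '[0,0,5,0,0,0,255, 0,0,8,0,0,0,255, 0,0,11,0,0,0,255, 0,0,13,0,0,0,255]'
python3 go.py 0.432,0.328,0.044,174
```

```text
time: 30.3
position: [0.434, 0.3277, 0.0575]
tool_rot: [180.0, 0.0, 174.3]
force: [-0.1, -0.1, 1.0]
grip_width: 0.0003
time: 30.7
position: [0.4337, 0.3278, 0.0445]
tool_rot: [180.0, 0.0, 174.3]
force: [-0.3, -0.6, -0.7]
grip_width: -0.0004
[1.7 0.  0.5] [0.    0.    0.006]
t 30.7 pos [0.434 0.328 0.044] rot [179.98   0.02 174.33] F [-0.3 -0.6 -0.7] w -0.0004 j6 34
```

```bash

python3 -m pendant '[0,0,2,0,0,0,255, 0,0,3,0,0,0,255, 0,0,3,0,0,0,255]'
python3 - <<'E'
from h import *
im,d=env.get_image("scene");cv2.imwrite("pics/s7.png",cv2.resize(im[150:310,350:530],None,fx=4,fy=3.7))
E
```

```text
time: 31.0
position: [0.4338, 0.328, 0.0435]
tool_rot: [179.9, 0.1, 174.3]
force: [-11.1, -5.3, 37.1]
grip_width: 0.0002
```

View pics/s7.png

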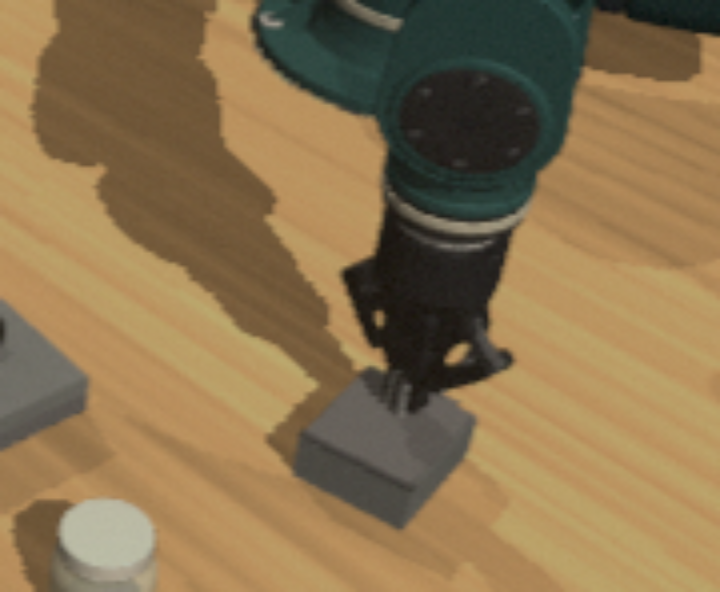

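The lid is flat on the rim under the fingertips (crop (400,405)), with 37 N of contact. I'll lift away and check.

```bash

python3 -m pendant '[0,0,-20,0,0,0,255, 0,0,-60,0,0,0,255, 0,0,-110,0,0,0,255, 0,0,-140,0,0,0,255, 0,0,-140,0,0,0,255]'
python3 -m pendant '[60,-100,0,0,0,0,255, 60,-200,0,0,0,0,255, 60,-240,0,0,0,0,255, 60,-240,0,0,0,0,255, 60,-240,0,0,0,0,255]'
python3 -m pendant '[0,-220,0,0,0,0,255, 0,-220,0,0,0,0,255, 0,-220,0,0,0,0,255, 0,-220,0,0,0,0,255, 0,-220,0,0,0,0,255]'
python3 - <<'E'
from h import *
np.set_printoptions(suppress=True)
for c in("scene","top"):
    im,d=env.get_image(c);P=cloud(c,d)
    cv2.imwrite(f"pics/g_{c}.png",im)
    for o in comps(P,.06,.08,(0.53,0.64,-.2,.12),15): print(c,*o)
    for o in comps(P,.06,.08,(0.64,0.7,-.2,.2),5): print(c,"tab",*o)
    for o in comps(P,.035,.16,(0.36,.51,.28,.39),15): print(c,"box",*o)
    m=(P[...,0]>.38)&(P[...,0]<.51)&(P[...,1]>.28)&(P[...,1]<.39)&(P[...,2]>.03); print("zmax",P[m][:,2].max())
    q=P[(P[...,2]>.035)&m];A=np.c_[q[:,:2],np.ones(len(q))];print(np.linalg.lstsq(A,q[:,2],rcond=None)[0].round(4))
E
```

```text
time: 31.55
position: [0.4353, 0.3287, 0.1856]
tool_rot: [179.8, 0.3, 174.3]
force: [-0.1, -0.6, -1.3]
grip_width: -0.0001
time: 32.05
position: [0.3491, 0.0936, 0.1809]
tool_rot: [-180.0, 0.0, 174.4]
force: [0.4, -0.9, -0.2]
grip_width: -0.0002
time: 32.55
position: [0.3278, -0.1262, 0.1811]
tool_rot: [-180.0, 0.0, 174.3]
force: [0.8, 1.4, 0.4]
grip_width: 0.0001
scene 111 [ 0.5813 -0.138   0.07  ] [ 581.  -140.6] [26.5 42.4] 85.0
scene 120 [ 0.5941 -0.0302  0.0703] [592.7 -31.4] [25.7 42.5] 84.6
scene 136 [0.6034 0.0796 0.0702] [600.3  78.3] [26.4 44.8] 80.1
scene tab 20 [ 0.6568 -0.0723  0.0674] [654.5 -72.8] [14.8  8.1] 12.3
scene tab 21 [0.6684 0.0373 0.0682] [667.2  35.7] [13.8  8.4] 49.6
scene tab 30 [0.6791 0.1465 0.067 ] [677.  143.3] [15.8 10.3] 49.6
scene box 933 [0.4544 0.3342 0.0452] [448.1 330.8] [103.5  80.9] 10.6
zmax 0.05243867023373319
[-0.0205 -0.0209  0.0616]
top 167 [0.5992 0.0769 0.0699] [600.4  77.2] [22.  40.8] 84.9
top 159 [ 0.5906 -0.0325  0.0702] [591.1 -32.4] [21.9 40.4] 84.7
top 168 [ 0.5778 -0.1402  0.0697] [ 578.8 -140.6] [22.1 40.3] 85.1
top tab 21 [0.6758 0.144  0.0678] [676.3 144.3] [ 9.9 10.4] 42.8
top tab 22 [0.6653 0.0355 0.0677] [665.3  35.9] [10.1  9.7] 5.1
top tab 20 [ 0.6544 -0.074   0.0674] [654.1 -74. ] [10.3  7.6] 1.0
top box 1364 [0.4484 0.3291 0.0432] [446.7 330.9] [98.8 81.9] 9.6
zmax 0.049656134712400025
[-0.0017  0.0153  0.039 ]
```

View pics/g_scene.png

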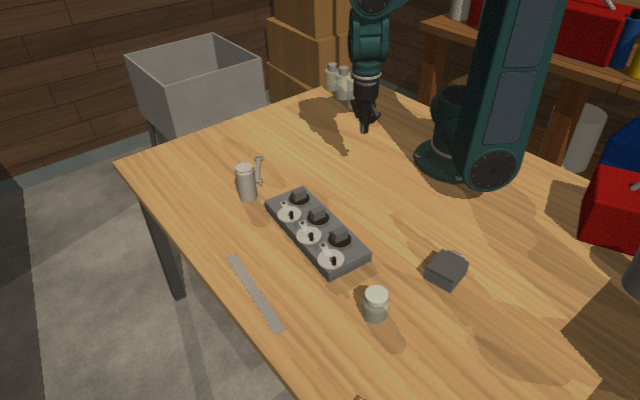

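View pics/g_top.png

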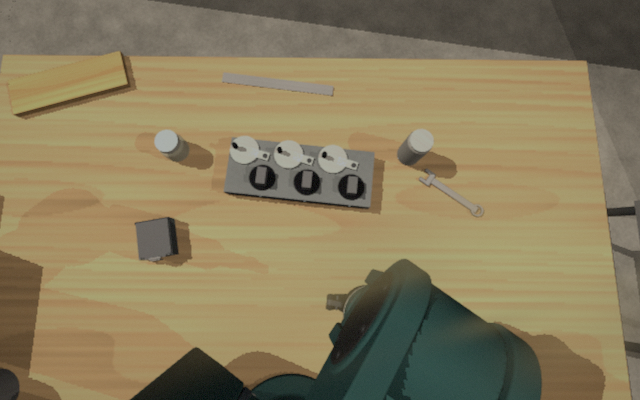

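The lid stays flat at 44 mm with nothing touching it. Three packs are seated at top (262,178), (307,182) and (351,187), and the can, jar and wrench are where they were. Handing in.

```bash
python3 -c "
from plant import env
print(env.job_done())"
```

```text
the job is handed in; nothing more can be done
None
```

All three packs are on charge and the switch box cover is latched shut. I handed the job in at about 33 s of the 210 s allowed.

- **Covers:** I swung all three dust covers aside to about 1.75 rad, past the 1.5 rad that clears the wells. With three packs, every well is in use, so no cover had to stay shut.
- **Packs:** I set each pack in already turned into line with the dock, and each went straight home. In the last images the grip tops stand at 0.070 m, against 0.071 m expected. They lie at 84.7–85.1° in the top view, and the dock's y axis is at 84.3°. The scene view was coarser on angle, at 80–85°.
- **Switch box:** I pressed its cover only after the last pack was in, with about 37 N at the fingertips as it met the rim. With nothing touching it, the cover stayed flat at about 0.044 m, so the catch held.
- **Bystanders:** The can, jar and wrench appear at the same places as at the start.

None of these last checks failed. No pack was seen to be knocked aside during the run.

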